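Switch on the stirring under the brown bottles

ROBOT

A 6-joint arm with a two-finger parallel gripper is mounted at the origin on the work surface. World frame = base frame: x ahead of the robot, y to its left, z up, the work surface at z = 0. Lengths are in m, angles in rad, forces in N, time in s.
With the tool pointing down it reaches from about 0.375 to 0.9 m from the base axis. Payload 3.1 kg.
Tool frame: the origin (TCP) lies midway between the tips of the shut fingers; the grasp point (between the pads) lies 19 mm behind it; x points along the fingers, y is the direction in which the jaws open and shut, and the axes are right-handed (so a half turn about x gives the same grasp; the last joint's range is limited). The gripper opens to 85 mm and grips with 20 to 120 N. Pads are 22 mm wide; open, the fingers measure 114 mm over their backs; the gripper's body (76 mm by 85 mm) begins 54 mm behind the grasp point. The pads swing forward as they close: fully open they stand 13 mm farther back than shut.
Start: joints at [-0.178, 0.527, 1.433, -0, 1.181, -0.178], TCP at [0.625, 0, 0.231] pointing down, gripper open.
Joint ranges: [-3.08, 3.08], [-0.75, 2.2], [0.22, 2.44], [-1.43, 4.57], [0, 2.65], [-2.85, 2.85]. Speed limits (rad/s): [2.79, 2.79, 3.14, 3.14, 3.14, 3.14].

INTERFACE

Orientations are given as a unit quaternion [x, y, z, w].
In Python, from station import manip gives the robot as it stands.
- The arm moves only by the tool carry_out, never from a script. Its argument "commands" is a list that holds one entry, the list of rows, each a list of 7 numbers: the shift along the tool's x, y, z in units of 25 mm (1.0 is 25 mm), then the turn, a rotation vector about the tool's x, y, z in units of 5 degrees (1.0 is 5 degrees), then the finger opening in mm, from 0 to 85.4. A call has exactly 5 rows; each row is the pose to reach, as a shift and turn from the pose commanded when the call began, along the tool's axes at that moment; what a row does not reach only later rows make up. A row lasts 1/10 s, in which the tool goes at most 50 mm and 8.59 degrees, less where a joint would pass 70% of its speed; a pose out of reach is approached as far as the arm can. A call with a gripper value outside its range is refused whole. The fingers move at their own pace and stop on an object; "force" is the grip in N (left out, the last holds). Time passes only in rows, so rows that repeat a pose let the fingers close, or fill a call up. It gives the time, the measured TCP pose, the force and the opening at its end, in the units of the state.
- manip.sense(): the state, without advancing time (a new reading comes with each control period).
- manip.snapshot(name): name is "scene" or "side" or "wrist"; returns a dict with "image" (400x640x3 uint8, red, green, blue), "fx", "fy", "cx", "cy" (pixels), "k1" (the pictures are not rectified: a ray, as slopes to the right and down, at radius r is drawn at 1 + k1 r^2 times it, then the intrinsics apply), "rvec" (rotation vector, rad) and "tvec" (3), from world to camera coordinates, as OpenCV has them. Camera axes: x right, y down, z forward; pixel columns grow to the right and rows downward; lengths in m; the calibration is good to about 2 mm. A picture is of the moment at which its call begins. There is no depth.
- manip.sign_off(): hands the job in, once; it reports no verdict.
The state is a dict: "t": time; "q": joint angles; "qd": joint speeds; "tau": joint torques, N m; "tcp_pos": TCP position; "tool_rot": TCP orientation; "force": force on the tool from outside, world axes, zero at the start; "ft_torque": the same for the moment, N m; "finger_gap": opening from 0.0 (shut) to 1.0 (fully open).
Only numpy, scipy, OpenCV 4.12 (cv2) and the standard library are available. Lean on these libraries where they do the work, as an engineer would, in place of code of your own. Each camera call takes 0.05 s, during which the arm holds its last target.

TASK

On the four-place stirrer, switch on the toggles that belong to the two brown bottles: flip each fully over, away from you towards its bottle. Leave the switches of the other two places off, and leave the brown bottles standing where they are.

Things in the scene. Friction and masses are not known exactly. Their poses are not given: they have to be found in the camera images.
- stirrer: White four-place bottle stirrer, fixed, 240 x 240 x 60 mm high. Origin: centre of its underside; x from its front (robot side) to its back, y left along the rows, z up. Four steel discs in its flat top at x = +45, y = +75, +25, -25, -75 mm hold bottles. A blue line joins each to its own toggle in front (orange-tipped lever), pivot at x = -85, same y, z = 64 mm.
- toggle1 (a joint): Toggle at the stirrer's y = +75 mm (left-most as the robot sees it), for the disc behind it. 0 rad = off (leans 0.45 rad to the front), 0.45 = upright, 0.90 = on (leans back, to its bottle). 12 mm thick round lever, 45 mm from pivot to the centre of its end cap (6 mm radius), swings in the stirrer's x-z plane; off, the tip is at x = -105, z = 105 mm.
- toggle2 (a joint): Toggle at the stirrer's y = +25 mm (second from the left), for the disc behind it. 0 rad = off (leans 0.45 rad to the front), 0.45 = upright, 0.90 = on (leans back, to its bottle). It has no spring: it stays at whatever angle it is left, so it must be pushed right over to its on stop.
- toggle3 (a joint): Toggle at the stirrer's y = -25 mm (third from the left), for the disc behind it. 0 rad = off (leans 0.45 rad to the front), 0.45 = upright, 0.90 = on (leans back, to its bottle). About 1.5 N on the tip moves it against steady friction. All four levers are alike, 50 mm apart.
- toggle4 (a joint): Toggle at the stirrer's y = -75 mm (right-most), for the disc behind it. 0 rad = off (leans 0.45 rad to the front), 0.45 = upright, 0.90 = on (leans back, to its bottle). Like the other three.
- amber_a_mid (a point): One of the two brown bottles with blue caps, 34 mm across, 58 mm tall, about 60 g, loose, upright on one of the four discs (any one, within 5 mm of its centre). The point is its centre, 29 mm above its foot; z up. The other two discs carry a white bottle (58 mm tall) and a white jar (40 mm), red-capped.
- amber_b_mid (a point): The other of the two brown bottles with blue caps, 34 mm across, 58 mm tall, about 60 g, loose, upright on one of the four discs (any one, within 5 mm of its centre). The point is its centre, 29 mm above its foot; z up. The other two discs carry a white bottle (58 mm tall) and a white jar (40 mm), red-capped.
Things that resemble listed ones, but are neither listed nor needed, are in the scene too. What is shaped like the part that bears amber_b_mid but yellow is not meant. What is shaped like the part that bears amber_a_mid but purple is not meant.

How it is judged:
By the outcome, as a careful person would: the job done as asked, in the order asked, and still so for the second after the job is handed in, with the robot touching nothing.
It also fails if it takes over 35 s, if anything falls off the work surface, if the arm or the gripper's body presses on something with over 40 N, if the wrist force passes 120 N, or if a joint passes its speed limit or range.

## Working session

There is one attempt and no reset: what is moved stays moved. The work goes in short steps, Python scripts to look and compute and a tool call to move; the robot and the scene stay as the last step left them, time stands still between calls to the robot, and variables do not carry over. Pictures are saved under pics/ and viewed, and the job is handed in when it is done.

Besides the shell and the picture viewer there is one more tool, called after "Emit:" as name([rows], argument=value, ...), one row to a line, values as JSON. carry_out: Moves the arm, as the interface text tells. Its arguments: {"type":"object","properties":{"commands":{"type":"array"},"force":{"type":"number"}},"required":["commands"]}

```bash
mkdir -p pics; ls; python3 - <<'E'
from station import manip
import cv2,numpy as np
s=manip.sense();print({k:np.round(v,3).tolist() for k,v in s.items()})
for n in["scene","side","wrist"]:
    d=manip.snapshot(n);cv2.imwrite(f"pics/{n}0.png",d["image"][:,:,::-1])
    np.savez(f"{n}0.npz",**d)
    print(n,{k:np.round(v,4).tolist() for k,v in d.items() if k!="image"})
E
```

```text
pics
{'t': 0.0, 'q': [-0.178, 0.528, 1.434, -0.0, 1.181, -0.178], 'qd': [0.001, 0.001, 0.001, -0.0, -0.001, -0.001], 'tau': [0.0, -44.234, -17.802, -0.0, 0.008, 0.0], 'tcp_pos': [0.624, 0.0, 0.23], 'tool_rot': [0.5, 0.501, -0.5, 0.499], 'force': [0.131, 0.554, 0.328], 'ft_torque': [0.02, 0.026, 0.012], 'finger_gap': 0.998}
scene {'fx': 492.5792, 'fy': 492.5792, 'cx': 324.123, 'cy': 201.2423, 'k1': -0.1562, 'rvec': [1.5674, 2.2234, -0.6994], 'tvec': [0.1754, -0.4516, 1.1515]}
side {'fx': 424.9001, 'fy': 424.9001, 'cx': 315.4592, 'cy': 200.4862, 'k1': -0.0981, 'rvec': [2.3602, -0.0878, 0.0511], 'tvec': [-0.6277, 0.109, 0.743]}
wrist {'fx': 326.862, 'fy': 326.862, 'cx': 317.4307, 'cy': 200.8084, 'k1': -0.0551, 'rvec': [-2.852, -0.0005, -0.0002], 'tvec': [-0.6245, -0.0384, 0.3778]}
```

View pics/scene0.png

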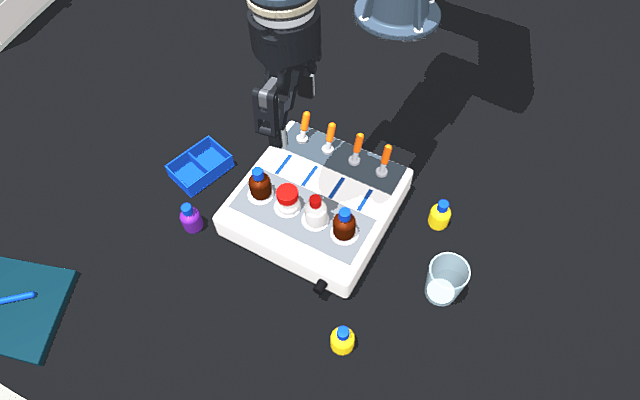

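View pics/side0.png

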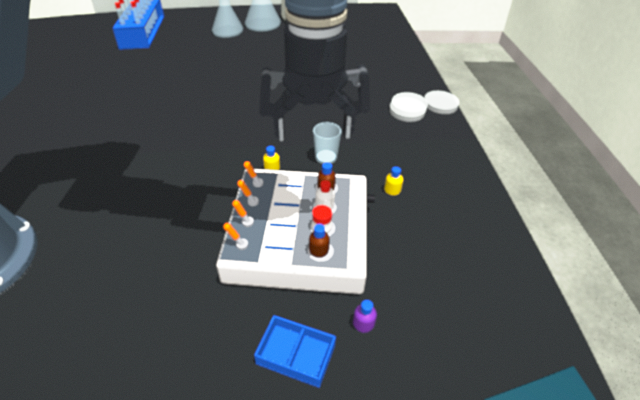

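View pics/wrist0.png

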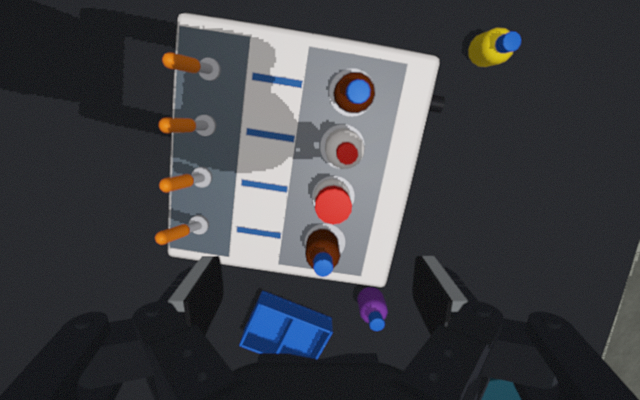

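The brown bottles stand on the outer places, so toggles 1 and 4 are the ones to switch. In the wrist view +y is up: the brown caps are at (358,92) and (323,266), and the lever tips at (168,60) and (161,238). Next I measure them.

```bash
cat > h.py <<'E'
import cv2,numpy as np
def cal(d):
    K=np.array([[d["fx"],0,d["cx"]],[0,d["fy"],d["cy"]],[0,0,1]],float);D=np.array([d["k1"],0,0,0],float)
    return K,D,cv2.Rodrigues(np.array(d["rvec"],float))[0],np.array(d["tvec"],float)
def und(d,p):
    K,D,R,t=cal(d);return cv2.undistortPoints(np.array(p,float).reshape(-1,1,2),K,D).reshape(-1,2)
def plane(d,p,z):
    K,D,R,t=cal(d);u=und(d,p);r=np.c_[u,np.ones(len(u))]@R;c=-R.T@t
    return c+r*((z-c[2])/r[:,2])[:,None]
def tri(d1,p1,d2,p2):
    P=[np.c_[cal(d)[2],cal(d)[3]] for d in(d1,d2)]
    X=cv2.triangulatePoints(P[0],P[1],und(d1,p1).T,und(d2,p2).T);return (X[:3]/X[3]).T
def blobs(im,lo,hi,amin=15):
    h=cv2.cvtColor(im,cv2.COLOR_RGB2HSV);m=cv2.inRange(h,np.array(lo),np.array(hi))
    c,_=cv2.findContours(m,cv2.RETR_EXTERNAL,cv2.CHAIN_APPROX_NONE)
    return [(k,np.array([cv2.moments(k)["m10"],cv2.moments(k)["m01"]])/cv2.moments(k)["m00"]) for k in c if cv2.contourArea(k)>amin]
E
python3 - <<'E'
from h import *
D={n:dict(np.load(n+"0.npz")) for n in["scene","side","wrist"]}
for n in D:
    o=blobs(D[n]["image"],(8,150,120),(18,255,255))
    b=blobs(D[n]["image"],(100,120,60),(120,255,255))
    print(n,"orange",[c.round(1).tolist() for k,c in o]);print(" blue",[(c.round(1).tolist(),cv2.contourArea(k)) for k,c in b])
    bb=[c for k,c in b]; print(plane(D[n],bb,.06).round(4).tolist())
E
```

```text
scene orange [[342.7, 224.3], [257.4, 183.9], [385.6, 155.3], [357.7, 143.7], [331.8, 132.9], [306.8, 122.5]]
 blue [([342.7, 332.3], 129.5), ([17.1, 297.1], 221.0), ([344.3, 214.2], 135.5), ([186.4, 208.6], 120.0), ([442.6, 205.1], 116.0), ([364.3, 199.7], 55.5), ([336.2, 187.4], 56.5), ([257.4, 173.6], 116.5), ([308.9, 175.5], 47.0), ([282.5, 164.3], 46.0), ([199.5, 165.7], 2372.0)]
[[0.8034, 0.1306, 0.06], [0.928, -0.3394, 0.06], [0.6243, 0.0726, 0.06], [0.6971, -0.1649, 0.06], [0.5572, 0.2127, 0.06], [0.5881, 0.0936, 0.06], [0.5802, 0.0442, 0.06], [0.5965, -0.0866, 0.06], [0.5724, -0.0054, 0.06], [0.565, -0.055, 0.06], [0.6132, -0.1862, 0.06]]
side orange [[320.2, 241.1], [230.3, 230.2], [239.3, 208.9], [243.5, 187.4], [327.5, 177.2], [249.0, 168.1]]
 blue [([295.2, 350.3], 3814.5), ([366.4, 306.0], 141.5), ([318.9, 230.7], 107.0), ([395.8, 170.5], 78.5), ([326.6, 167.7], 90.5), ([270.2, 149.6], 69.0), ([138.9, 28.1], 1511.0)]
[[0.5828, -0.2341, 0.06], [0.6909, -0.1726, 0.06], [0.6331, -0.0217, 0.06], [0.7982, 0.1235, 0.06], [0.6623, 0.1407, 0.06], [0.5512, 0.2054, 0.06], [0.129, 0.8658, 0.06]]
wrist orange [[171.3, 234.1], [175.2, 182.8], [175.7, 124.4], [179.2, 60.9]]
 blue [([375.9, 321.6], 239.5), ([285.6, 328.2], 4226.0), ([322.7, 264.1], 334.0), ([258.4, 232.1], 140.0), ([263.9, 185.5], 157.0), ([269.7, 134.7], 202.0), ([357.7, 91.2], 423.0), ([276.6, 79.8], 237.5), ([508.9, 41.8], 386.0)]
[[0.6909, -0.1649, 0.06], [0.5881, -0.1739, 0.06], [0.6301, -0.0921, 0.06], [0.5636, -0.0557, 0.06], [0.5716, -0.0062, 0.06], [0.5793, 0.0432, 0.06], [0.6613, 0.0827, 0.06], [0.5874, 0.0926, 0.06], [0.7967, 0.1274, 0.06]]
```

```bash
python3 - <<'E'
from h import *
D={n:dict(np.load(n+"0.npz")) for n in["scene","side","wrist"]}
O={}
for n in D:
    o=[c for k,c in blobs(D[n]["image"],(8,150,120),(18,255,255))]
    if n=="scene":o=[o[i] for i in(2,3,4,5)]
    if n=="side":o=[o[i] for i in(5,3,2,1)]
    if n=="wrist":o=o[::-1]
    O[n]=o
    print(n,np.round(o,0).tolist())
ex=np.array([.988,-.1585]);ey=np.array([.1585,.988])
L=np.array([.5758,.0185])
f=lambda X:np.c_[(X[:,:2]-L)@ex,(X[:,:2]-L)@ey,X[:,2]].round(4).tolist()
for a,b in(("scene","wrist"),("side","wrist"),("scene","side")):
    X=tri(D[a],O[a],D[b],O[b]);print(a,b,"orange centroid, rel line centre",f(X))
ca={"scene":[[344.3,214.2],[257.4,173.6]],"side":[[326.6,167.7],[318.9,230.7]],"wrist":[[357.7,91.2],[322.7,264.1]]}
for a,b in(("scene","wrist"),("side","wrist"),("scene","side")):
    X=tri(D[a],ca[a],D[b],ca[b]);print("caps",X.round(4).tolist(),f(X))
# white corners of top front edge & rear
print("corners",f(plane(D["wrist"],[[180,14],[438,58],[168,250]],.06)))
print("pivots",f(plane(D["wrist"],[[210,69],[205,125],[202,177],[199,225]],.062)))
E
python3 - <<'E'
import cv2
i=cv2.imread("pics/wrist0.png")[0:300,120:460];cv2.imwrite("pics/wc.png",cv2.resize(i,None,fx=2,fy=2))
E
```

```text
scene [[386.0, 155.0], [358.0, 144.0], [332.0, 133.0], [307.0, 122.0]]
side [[249.0, 168.0], [243.0, 187.0], [239.0, 209.0], [230.0, 230.0]]
wrist [[179.0, 61.0], [176.0, 124.0], [175.0, 183.0], [171.0, 234.0]]
scene wrist orange centroid, rel line centre [[-0.078, 0.0757, 0.0866], [-0.0801, 0.0235, 0.0835], [-0.0775, -0.0261, 0.0869], [-0.0787, -0.0756, 0.0878]]
side wrist orange centroid, rel line centre [[-0.0743, 0.0759, 0.0981], [-0.0748, 0.0256, 0.097], [-0.0726, -0.0252, 0.0958], [-0.0756, -0.0744, 0.097]]
scene side orange centroid, rel line centre [[-0.0731, 0.0773, 0.095], [-0.0738, 0.027, 0.094], [-0.0731, -0.022, 0.0922], [-0.0767, -0.0704, 0.0914]]
caps [[0.6553, 0.0813, 0.1096], [0.6293, -0.0656, 0.1096]] [[0.0686, 0.0746, 0.1096], [0.0661, -0.0746, 0.1096]]
caps [[0.655, 0.0808, 0.1121], [0.6289, -0.0654, 0.1112]] [[0.0684, 0.0741, 0.1121], [0.0658, -0.0745, 0.1112]]
caps [[0.6554, 0.0821, 0.1107], [0.6292, -0.0647, 0.11]] [[0.0685, 0.0754, 0.1107], [0.0659, -0.0738, 0.11]]
corners [[-0.0916, 0.1173, 0.06], [0.1403, 0.1173, 0.06], [-0.0935, -0.1112, 0.06]]
pivots [[-0.0606, 0.0751, 0.062], [-0.0615, 0.0248, 0.062], [-0.0611, -0.0256, 0.062], [-0.0612, -0.0764, 0.062]]
```

View pics/wc.png

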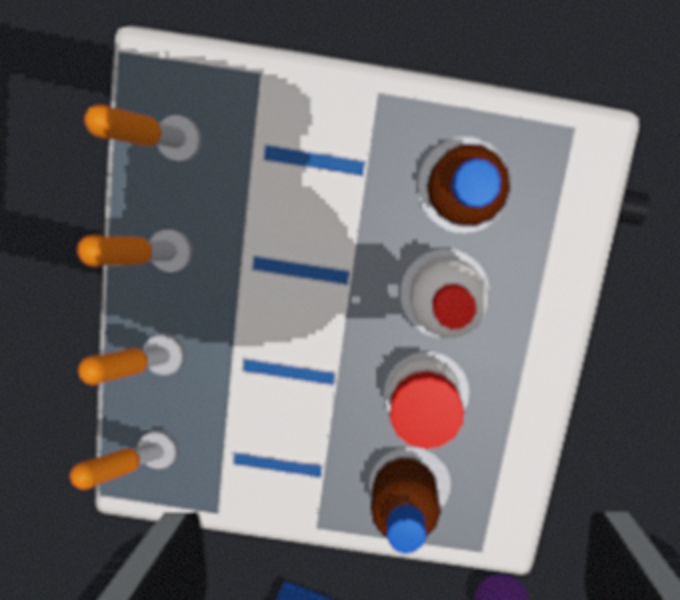

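Two camera pairs agree: the stirrer centre is about (0.600, 0.015), yaw about -9.1°. The line pitch of 50 mm, the cap height of 0.11 and the edges at ±116 mm all fit. The pivots are at about (0.527, 0.102) for toggle 1 and (0.504, -0.046) for toggle 4. I'll move shut fingers in front of toggle 1, staying high.

Emit:
carry_out([
  [[0.2,-1.5,-1.1,0.5,0,0,0],[0.5,-3,-2.2,1,0,0,0],[0.8,-4.5,-3.3,1.5,0,0,0],[1.2,-5.9,-4.4,1.82,0,0,0],[1.2,-5.9,-4.4,1.82,0,0,0]],
], force=40)

```text
t: 0.65
tcp_pos: [0.4694, 0.1127, 0.1995]
tool_rot: [-0.534, -0.463, 0.54, -0.457]
force: [0.9, -0.7, -0.7]
finger_gap: 0.145
```

Emit:
carry_out([
  [[0,0,0,0,0,0,0],[0,0,0,0,0,0,0],[0,0,0,0,0,0,0],[0,0,0,0,0,0,0],[0,0,0,0,0,0,0]],
])

```text
t: 1.15
tcp_pos: [0.4782, 0.1095, 0.2013]
tool_rot: [0.538, 0.458, -0.538, 0.459]
force: [0.0, 0.1, 0.6]
finger_gap: 0.002
```

```bash
cat > look.py <<'E'
import sys
from h import *
from station import manip
from scipy.spatial.transform import Rotation as Ro
tag=sys.argv[1]
s=manip.sense();R=Ro.from_quat(s["tool_rot"]);p=np.array(s["tcp_pos"])
ex=np.array([.988,-.1585,0]);ey=np.array([.1585,.988,0]);C=np.array([.6,.0146,0])
print("t",round(float(s["t"]),2),"tcp",p.round(4),"stirrer frame",((p-C)@ex).round(4),((p-C)@ey).round(4),"force",np.round(s["force"],1),"gap",np.round(s["finger_gap"],3))
print("tool axes\n",R.as_matrix().round(3))
for n in sys.argv[2:]:
    d=manip.snapshot(n);np.savez(f"{n}{tag}.npz",**d)
    cv2.imwrite(f"pics/{n}{tag}.png",d["image"][:,:,::-1])
E
python3 look.py 1 side wrist scene
```

```text
t 1.15 tcp [0.4782 0.1095 0.2013] stirrer frame -0.1354 0.0745 force [0.  0.1 0.6] gap 0.002
tool axes
 [[ 0.     0.987 -0.159]
 [ 0.    -0.159 -0.987]
 [-1.     0.    -0.   ]]
```

View pics/wrist1.png

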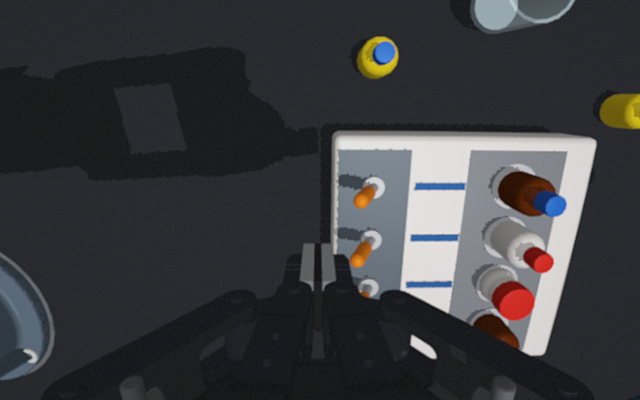

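View pics/side1.png

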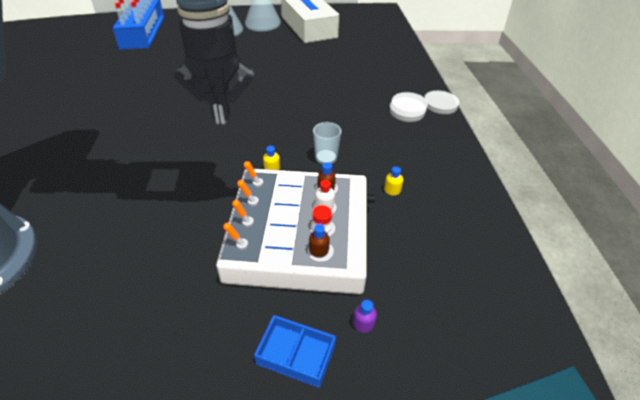

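The gripper is shut in front of toggle 1, at stirrer x -135, y +74.5 mm, with nothing touched. Next I descend to z = 0.09, backing off a little.

Emit:
carry_out([
  [[1.0,-0.2,0,0,0,0,0],[2.2,-0.2,0,0,0,0,0],[3.4,-0.2,0,0,0,0,0],[4.45,-0.2,0,0,0,0,0],[4.45,-0.2,0,0,0,0,0]],
])

```text
t: 1.8
tcp_pos: [0.4703, 0.1107, 0.0874]
tool_rot: [-0.536, -0.46, 0.54, -0.457]
force: [-0.3, -0.3, 0.1]
finger_gap: 0.002
```

```bash
python3 look.py 2 side wrist
```

```text
t 1.8 tcp [0.4703 0.1107 0.0874] stirrer frame -0.1434 0.0744 force [-0.3 -0.3  0.1] gap 0.002
tool axes
 [[-0.007  0.987 -0.158]
 [-0.    -0.158 -0.987]
 [-1.    -0.007  0.001]]
```

View pics/side2.png

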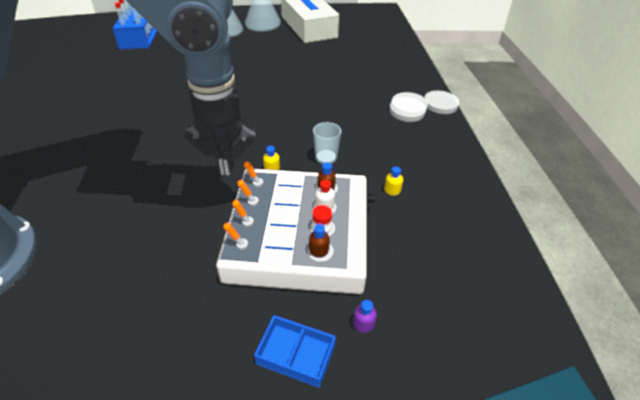

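View pics/wrist2.png

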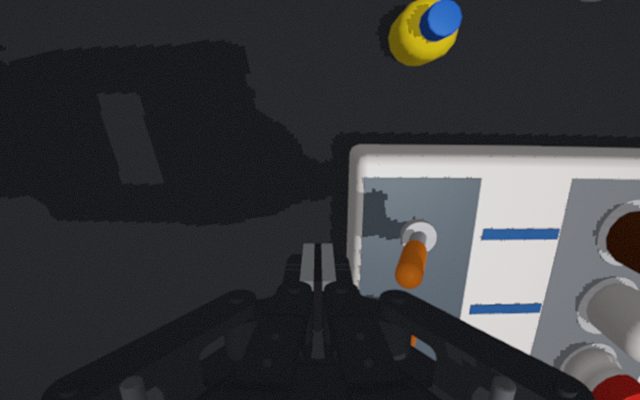

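The fingers are ahead of toggle 1, whose lever shows at (408,275), with clearance and at the right height. Now I push it back, slowly.

Emit:
carry_out([
  [[0,0.35,0,0,0,0,0],[0,0.7,0,0,0,0,0],[0,1.05,0,0,0,0,0],[0,1.4,0,0,0,0,0],[0,1.7,0,0,0,0,0]],
])

```text
t: 2.4
tcp_pos: [0.5154, 0.104, 0.0905]
tool_rot: [0.538, 0.459, -0.538, 0.459]
force: [-2.3, 0.5, 1.3]
finger_gap: -0.002
```

```bash
python3 look.py 3 side scene wrist
```

```text
t 2.4 tcp [0.5154 0.104  0.0905] stirrer frame -0.0977 0.0749 force [-2.3  0.5  1.3] gap -0.002
tool axes
 [[ 0.001  0.987 -0.158]
 [ 0.    -0.158 -0.987]
 [-1.     0.001 -0.   ]]
```

View pics/side3.png

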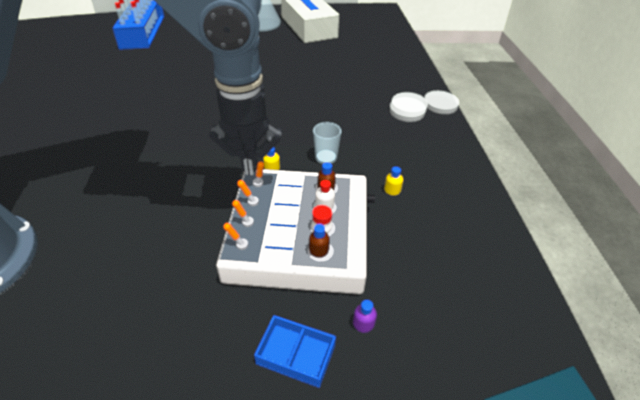

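View pics/wrist3.png

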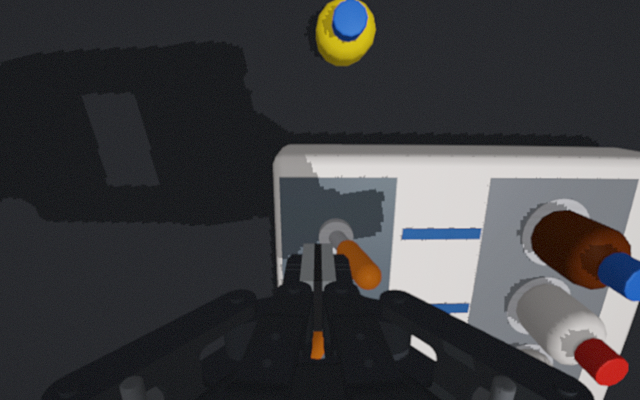

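Contact at about 2 N; the lever (wrist view, tip at (365,275)) is past upright. I keep pushing in small steps until the force shows the stop.

Emit:
carry_out([
  [[0,0.05,0,0,0,0,0],[0,0.1,0,0,0,0,0],[0,0.15,0,0,0,0,0],[0,0.2,0,0,0,0,0],[0,0.2,0,0,0,0,0]],
])

```text
t: 3.05
tcp_pos: [0.5189, 0.1034, 0.0898]
tool_rot: [-0.538, -0.459, 0.538, -0.458]
force: [-1.9, 0.9, -1.0]
finger_gap: -0.001
```

```bash
python3 look.py 4 wrist
```

```text
t 3.05 tcp [0.5189 0.1034 0.0898] stirrer frame -0.0942 0.0749 force [-1.9  0.9 -1. ] gap -0.001
tool axes
 [[-0.001  0.987 -0.158]
 [ 0.    -0.158 -0.987]
 [-1.    -0.001  0.   ]]
```

View pics/wrist4.png

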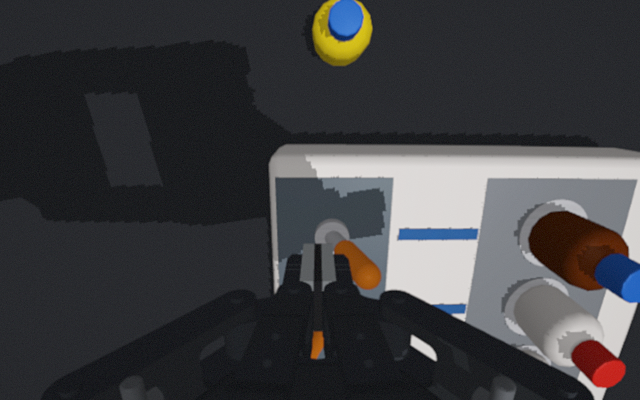

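Emit:
carry_out([
  [[0,0.05,0,0,0,0,0],[0,0.1,0,0,0,0,0],[0,0.15,0,0,0,0,0],[0,0.2,0,0,0,0,0],[0,0.2,0,0,0,0,0]],
])

```text
t: 3.6
tcp_pos: [0.5244, 0.1025, 0.09]
tool_rot: [-0.538, -0.459, 0.538, -0.459]
force: [-2.0, 0.9, -0.1]
finger_gap: 0.001
```

```bash
python3 look.py 5 wrist
```

```text
t 3.6 tcp [0.5244 0.1025 0.09  ] stirrer frame -0.0886 0.0748 force [-2.   0.9 -0.1] gap 0.001
tool axes
 [[-0.     0.987 -0.158]
 [ 0.    -0.158 -0.987]
 [-1.    -0.     0.   ]]
```

Emit:
carry_out([
  [[0,0.04,0,0,0,0,0],[0,0.08,0,0,0,0,0],[0,0.12,0,0,0,0,0],[0,0.12,0,0,0,0,0],[0,0.12,0,0,0,0,0]],
])

```text
t: 4.15
tcp_pos: [0.5247, 0.1024, 0.0899]
tool_rot: [-0.537, -0.46, 0.539, -0.457]
force: [-6.9, 2.5, 3.5]
finger_gap: 0.002
```

```bash
python3 look.py 6 wrist side scene
```

```text
t 4.15 tcp [0.5247 0.1024 0.0899] stirrer frame -0.0883 0.0748 force [-6.9  2.5  3.5] gap 0.002
tool axes
 [[-0.006  0.987 -0.158]
 [ 0.    -0.158 -0.987]
 [-1.    -0.006  0.   ]]
```

View pics/wrist6.png

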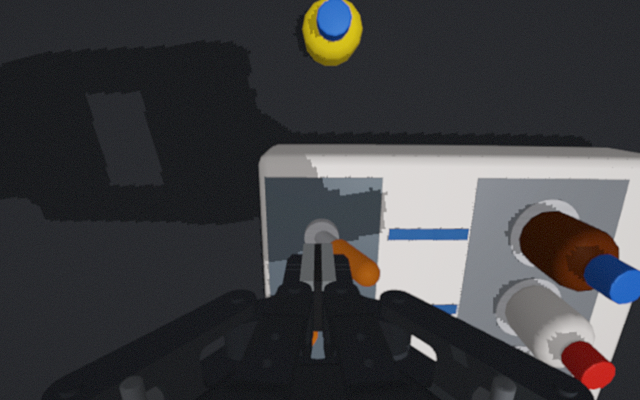

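View pics/side6.png

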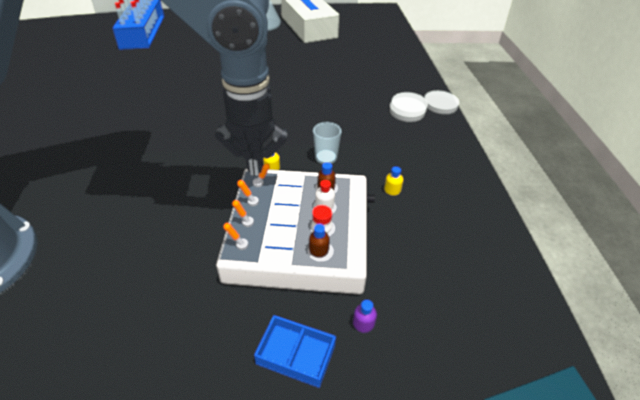

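The tool stopped at -88.3 mm and the force rose to 7 N: that is the stop. One small firming push to confirm, then back off and rise.

Emit:
carry_out([
  [[0,0.05,0,0,0,0,0],[0,0.1,0,0,0,0,0],[0,0.1,0,0,0,0,0],[0,0.1,0,0,0,0,0],[0,0.1,0,0,0,0,0]],
])

```text
t: 4.8
tcp_pos: [0.5248, 0.1024, 0.0898]
tool_rot: [-0.535, -0.461, 0.541, -0.456]
force: [-10.3, 1.8, 7.7]
finger_gap: -0.001
```

Emit:
carry_out([
  [[0,-0.8,0,0,0,0,0],[0,-1.9,0,0,0,0,0],[-1,-2.3,0,0,0,0,0],[-2,-2.3,0,0,0,0,0],[-2.5,-2.3,0,0,0,0,0]],
])

```text
t: 5.3
tcp_pos: [0.4756, 0.1108, 0.1548]
tool_rot: [0.54, 0.457, -0.536, 0.461]
force: [0.5, 0.8, -0.4]
finger_gap: -0.0
```

```bash
python3 look.py 7 wrist side scene
```

```text
t 5.3 tcp [0.4756 0.1108 0.1548] stirrer frame -0.1381 0.0753 force [ 0.5  0.8 -0.4] gap -0.0
tool axes
 [[ 0.007  0.987 -0.158]
 [-0.    -0.158 -0.987]
 [-1.     0.007 -0.001]]
```

View pics/side7.png

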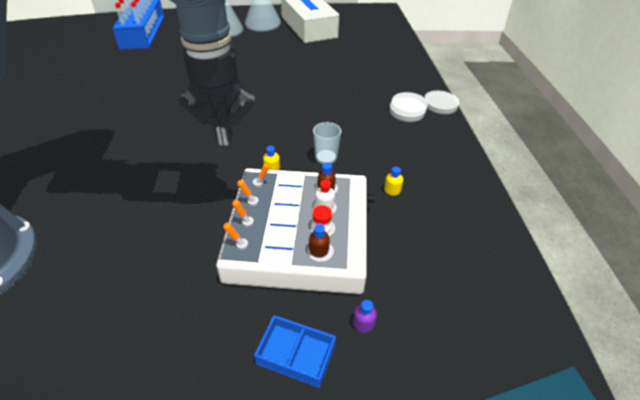

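Toggle 1 leans back at its stop and nothing else has moved. Next I shift 150 mm along the row to toggle 4, then descend.

Emit:
carry_out([
  [[0,-0.2,1.6,0,0,0,0],[0,-0.2,3.2,0,0,0,0],[0,-0.2,4.8,0,0,0,0],[0,-0.2,6,0,0,0,0],[0,-0.2,6,0,0,0,0]],
])

```text
t: 5.95
tcp_pos: [0.4449, -0.0399, 0.1518]
tool_rot: [-0.539, -0.457, 0.539, -0.458]
force: [0.2, 0.6, -0.2]
finger_gap: 0.003
```

Emit:
carry_out([
  [[0,0,0,0,0,0,0],[0.8,0,0,0,0,0,0],[1.6,0,0,0,0,0,0],[2.5,0,0,0,0,0,0],[2.5,0,0,0,0,0,0]],
])

```text
t: 6.45
tcp_pos: [0.4428, -0.0349, 0.0879]
tool_rot: [-0.537, -0.461, 0.539, -0.457]
force: [-0.7, 0.4, -0.2]
finger_gap: 0.002
```

```bash
python3 look.py 8 wrist side
```

```text
t 6.45 tcp [ 0.4428 -0.0349  0.0879] stirrer frame -0.1475 -0.0738 force [-0.7  0.4 -0.2] gap 0.002
tool axes
 [[-0.005  0.988 -0.157]
 [ 0.002 -0.156 -0.988]
 [-1.    -0.006 -0.001]]
```

View pics/wrist8.png

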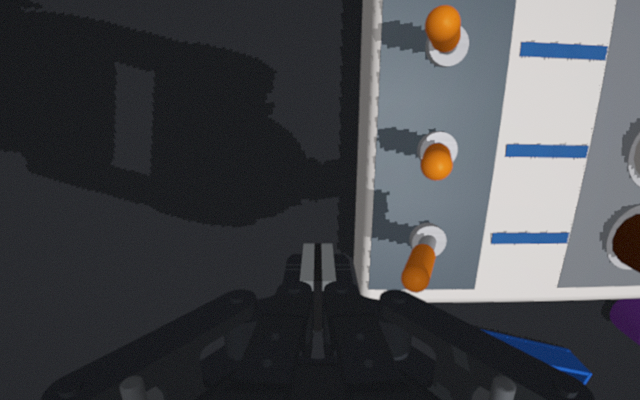

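View pics/side8.png

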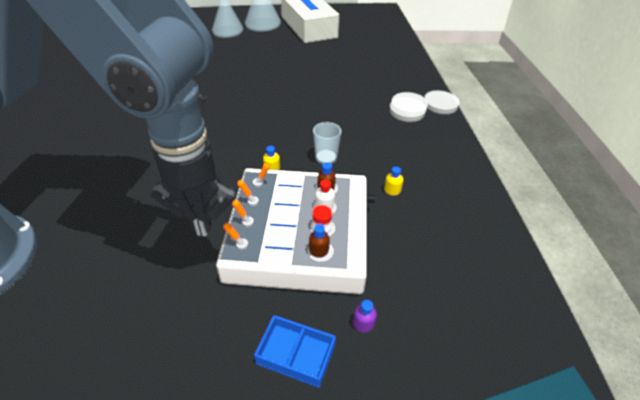

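The fingers are in front of the right-most lever (tip at (416,275)). I push in two stages.

Emit:
carry_out([
  [[0,0.4,0,0,0,0,0],[0,0.8,0,0,0,0,0],[0,1.2,0,0,0,0,0],[0,1.6,0,0,0,0,0],[0,1.9,0,0,0,0,0]],
])

```text
t: 7.05
tcp_pos: [0.4925, -0.0443, 0.0904]
tool_rot: [0.538, 0.458, -0.538, 0.459]
force: [-2.1, 0.9, 0.1]
finger_gap: 0.001
```

Emit:
carry_out([
  [[0,0.1,0,0,0,0,0],[0,0.2,0,0,0,0,0],[0,0.3,0,0,0,0,0],[0,0.4,0,0,0,0,0],[0,0.4,0,0,0,0,0]],
])

```text
t: 7.55
tcp_pos: [0.5005, -0.0455, 0.0898]
tool_rot: [-0.538, -0.459, 0.538, -0.458]
force: [-1.9, -0.3, -0.5]
finger_gap: -0.004
```

```bash
python3 look.py 9 wrist side
```

```text
t 7.55 tcp [ 0.5005 -0.0455  0.0898] stirrer frame -0.0888 -0.0752 force [-1.9 -0.3 -0.5] gap -0.004
tool axes
 [[-0.002  0.987 -0.158]
 [ 0.001 -0.158 -0.987]
 [-1.    -0.002 -0.   ]]
```

View pics/wrist9.png

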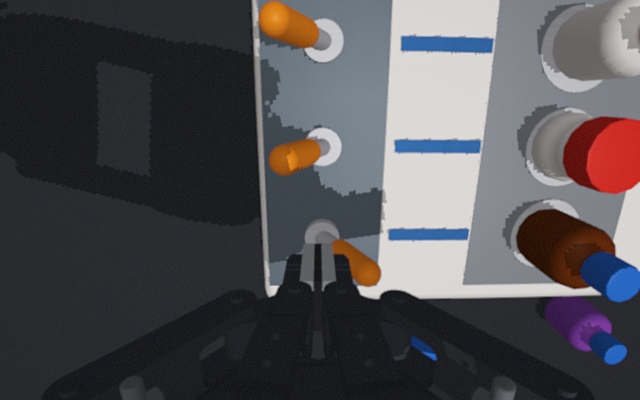

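Nearly at the stop, still only friction force. I push on to the force rise.

Emit:
carry_out([
  [[0,0.06,0,0,0,0,0],[0,0.12,0,0,0,0,0],[0,0.18,0,0,0,0,0],[0,0.22,0,0,0,0,0],[0,0.22,0,0,0,0,0]],
])

```text
t: 8.15
tcp_pos: [0.501, -0.0454, 0.0896]
tool_rot: [-0.535, -0.462, 0.54, -0.456]
force: [-10.8, -1.4, 6.7]
finger_gap: 0.002
```

The stop is reached: motion ended at -88 mm with 11 N. Back off, rise and check.

Emit:
carry_out([
  [[0,-0.8,0,0,0,0,0],[0,-1.9,0,0,0,0,0],[-1,-2.3,0,0,0,0,0],[-2.5,-2.3,0,0,0,0,0],[-4,-2.3,0,0,0,0,0]],
])

```text
t: 8.65
tcp_pos: [0.4507, -0.0378, 0.1914]
tool_rot: [0.539, 0.458, -0.538, 0.459]
force: [1.1, -0.2, 0.9]
finger_gap: -0.001
```

Emit:
carry_out([
  [[0,0,0,0,0,0,0],[0,0,0,0,0,0,0],[0,0,0,0,0,0,0],[0,0,0,0,0,0,0],[0,0,0,0,0,0,0]],
])

```text
t: 9.15
tcp_pos: [0.4493, -0.0373, 0.189]
tool_rot: [-0.538, -0.459, 0.539, -0.458]
force: [-0.1, -0.7, 0.0]
finger_gap: 0.002
```

```bash
python3 look.py 10 wrist side scene; python3 - <<'E'
from h import *
D={n:dict(np.load(n+"10.npz")) for n in["scene","side","wrist"]}
for n in D:
    print(n,[c.round(1).tolist() for k,c in blobs(D[n]["image"],(8,150,120),(18,255,255))],[c.round(1).tolist() for k,c in blobs(D[n]["image"],(100,120,60),(120,255,255)) if 30<cv2.contourArea(k)<500])
im=np.vstack([cv2.imread(f"pics/{n}10.png")[100:300] for n in("side","scene")]);cv2.imwrite("pics/both10.png",im)
E
```

```text
t 9.15 tcp [ 0.4493 -0.0373  0.189 ] stirrer frame -0.1407 -0.0752 force [-0.1 -0.7  0. ] gap 0.002
tool axes
 [[-0.002  0.987 -0.158]
 [ 0.001 -0.158 -0.987]
 [-1.    -0.002 -0.   ]]
scene [[342.7, 224.3], [257.5, 183.8], [379.5, 167.8], [360.0, 143.9], [297.8, 133.3], [331.9, 132.7]] [[342.7, 332.3], [17.1, 297.1], [344.3, 214.2], [186.5, 208.6], [442.6, 205.1], [364.2, 199.8], [336.1, 187.4], [257.4, 173.6], [308.9, 175.6], [282.7, 164.2]]
side [[320.4, 240.9], [247.8, 233.2], [238.4, 207.5], [243.4, 187.2], [327.4, 177.0], [263.3, 171.0]] [[366.3, 305.9], [318.9, 230.7], [395.7, 170.5], [326.6, 167.8], [270.2, 149.5], [120.9, 39.8], [309.6, 4.2]]
wrist [[408.0, 201.4], [377.0, 134.7], [378.0, 59.5]] [[577.2, 278.3], [450.3, 190.1], [456.6, 131.3], [464.5, 67.2], [479.7, 0.8]]
```

View pics/both10.png

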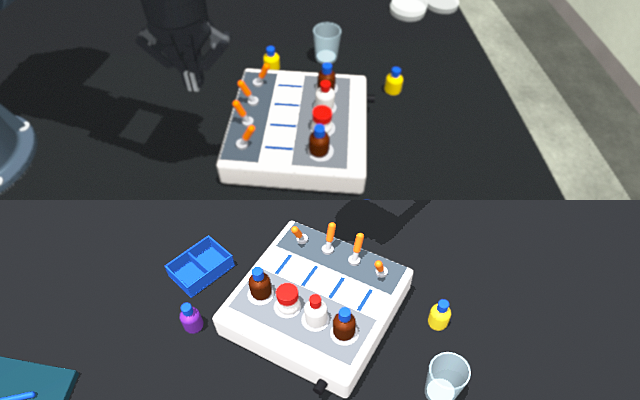

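View pics/wrist10.png

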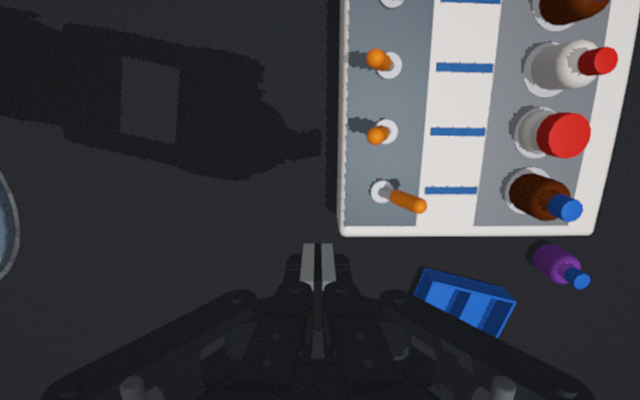

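```bash
python3 - <<'E'
from h import *
from station import manip
a=dict(np.load("scene10.npz"));b=dict(np.load("side10.npz"))
X=tri(a,[[379.5,167.8],[360,143.9],[331.9,132.7],[297.8,133.3]],b,[[263.3,171],[243.4,187.2],[238.4,207.5],[247.8,233.2]])
ex=np.array([.988,-.1585]);ey=np.array([.1585,.988]);C=np.array([.6,.0146])
print(np.c_[(X[:,:2]-C)@ex,(X[:,:2]-C)@ey,X[:,2]].round(4).tolist())
print(manip.sign_off())
E
```

```text
[[-0.0723, 0.0782, 0.0902], [-0.1, 0.0299, 0.0923], [-0.0983, -0.0212, 0.0938], [-0.073, -0.0721, 0.0898]]
the job is handed in; nothing more can be done
None
```

I switched on toggles 1 and 4, the left-most and right-most, which belong to the two brown bottles. I used shut fingers and handed the job in at about 9.3 s.

- **Stops reached:** I pushed each lever until the tool stopped moving, at about -88 mm in the stirrer's x for both. The force there rose from about 2 N (friction) to 10–13 N.
- **Levers:** In the last pictures the orange parts of toggles 1 and 4 sit at x ≈ -73 mm, behind the pivot at -85. Toggles 2 and 3 are still off, at x ≈ -99 mm.
- **Bottles and robot:** The brown bottles' caps are at the same pixels as at the start, within 0.1 px. The gripper was clear of everything, with no contact force.
- **Discrepancies:** The lever y positions came out 3–5 mm off the nominal rows. The centroids of toggles 2 and 3 moved by 1–2 px in one view each. I put both down to calibration, shading and partly hidden blobs, since nothing touched those two levers.

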